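Seat the square fitting on the drum and confirm it

TASK

Four steel fittings stand proud in the top of the drum on the welding positioner: with the fingertips, gently press only the square-flanged one straight down until its flange lies flat on the drum. Then press the wide button on the control box fully down to report the part ready, let it spring back and move clear. Do not lift anything, and leave the other fittings, the two small buttons and all the loose things as they are.

Things in the scene. Friction and masses are not known exactly. Their poses are not given: they have to be found in the camera images.
- drum_top (a point): centre of the flat round top, 240 mm across, of the upright dark grey steel drum clamped on the orange positioner; 150 mm above the bench. z up. Four fittings stand in its four holes, each 75 mm from this point, at the corners of a square
- square_fitting (a joint): vertical slide of the square-flanged steel fitting in its hole. Value 0.014 m = fully home (flange flat on the drum), smaller = prouder: the flange's underside stands (0.014 - value) above the drum. Starts between 0 and 0.005. It moves only up and down, stays where it is left and needs about 5 N to push down; it stops hard when home
- square_fitting_top (a point): centre of the upper face of the square flange, 50 x 50 mm and 10 mm thick (the only square one); x and y parallel to its sides, z up. It lies 10 mm above the drum's top when home and up to 24 mm above it at the start. A 22 mm shank goes down into the drum
- round_fitting_top (a point): centre of the upper face of the wide round flange, 56 mm across, 10 mm thick, in another hole of the drum; also stands proud and slides as easily; leave alone
- oblong_fitting_top (a point): centre of the upper face of the oblong round-ended flange, 70 x 30 mm, long along its x, 10 mm thick, in another hole of the drum; also stands proud and slides as easily; leave alone
- slim_fitting_top (a point): centre of the upper face of the slim round fitting, 28 mm across, 10 mm thick, in another hole of the drum; also stands proud and slides as easily; leave alone
- control_box: fixed grey control box, 130 (x) x 120 (y) x 55 mm tall, left of the positioner, with three black push buttons on its top: one wide, two small. Origin at the centre of its underside
- palm_button (a joint): travel of the wide button: 0 up, 0.007 m fully down; it is sprung, needs about 5 N to bottom and comes back by itself
- palm_button_top (a point): centre of the upper face of the wide black button, 42 mm across, on the near half of the control box's top. Pressed straight down
- small_button_a (a joint): travel of a small button: 0 up, 0.005 m down; sprung; leave alone
- small_button_a_top (a point): centre of the top of the left one of the two small black buttons, 20 mm across, on the far half of the box; its centre is about 69 mm from the wide button's; leave alone
- small_button_b (a joint): travel of a small button: 0 up, 0.005 m down; sprung; leave alone
- small_button_b_top (a point): centre of the top of the right one of the two small black buttons, 20 mm across, on the far half of the box; its centre is about 69 mm from the wide button's; leave alone
- plug: small stepped brass plug, 24 mm across and 28 mm tall, standing loose near the middle of the drum's top; leave alone. Origin at its underside
- collar: loose steel ring, 28 mm across, 16 mm tall, lying on the drum's top near its rim, between two fittings; leave alone. Origin at its underside
- brush: hand brush lying on the bench to the right; leave alone
- hammer: hammer lying on the bench to the right; leave alone
- spray_can: upright can, 60 mm across, 150 mm tall, far left of the drum; leave alone. Origin at its underside
- wire_spool: spool, 100 mm across, 50 mm tall, behind the control box; leave alone. Origin at its underside
- steel_block: plain metal block 50 x 35 x 30 mm on the bench in front of the control box; leave alone. Origin at its underside

How it is judged:
By the outcome, as a careful person would: the job done as asked, in the order asked, and still so for the second after the job is handed in, with the robot touching nothing.
It also fails if it takes over 40 s, if anything falls off the work surface, if the arm or the gripper's body presses on something with over 40 N, if the wrist force passes 120 N, or if a joint passes its speed limit or range.

ROBOT

A 7-joint arm with a two-finger parallel gripper is mounted at the origin on the work surface. World frame = base frame: x ahead of the robot, y to its left, z up, the work surface at z = 0. Lengths are in m, angles in degrees, forces in N, time in s.
With the tool pointing down it reaches from about 0.425 to 0.825 m from the base axis. Payload 3.6 kg.
Tool frame: the origin (TCP) lies where the fingers leave the gripper's body, on its centre line; the fingertips stand 73 mm ahead of it and the grasp point (between the pads) lies 54 mm ahead of it (manip.finger_overhang is the z of the fingertips in the tool frame, in m); z points along the fingers, y is the direction in which the jaws open and shut (so a half turn about z gives the same grasp; the last joint's range is limited). The gripper opens to 85 mm and grips with 20 to 120 N. Pads are 22 mm wide; open, the fingers measure 114 mm over their backs; the gripper's body (76 mm by 85 mm) begins 54 mm behind the grasp point. The pads swing forward as they close: fully open they stand 13 mm farther back than shut.
Start: joints at [69.586, 35.231, -0.722, 81.555, 0.464, 63.22, -2.315], TCP at [0.211, -0.615, 0.304] pointing down, gripper open.
Joint ranges: [-178.69, 178.69], [-17.37, 117.87], [-77.05, 75.6], [15.02, 138.74], [-78.02, 258.01], [0.78, 113.62], [-162.83, 162.83]. Speed limits (degrees/s): [159.86, 159.86, 180, 180, 180, 180, 180].

INTERFACE

Orientations are given as [roll, pitch, yaw] about the fixed x, y, z axes, in that order (R = Rz(yaw) Ry(pitch) Rx(roll)).
In Python, from rig import monitor, get_image, get_calibration, hand_in, manip gives the robot as it stands. The module is installed in compiled form; this text tells all that it offers.
- The arm moves only by the shell command python3 -m jog 'ROWS' [FORCE]. ROWS is JSON, one flat list of numbers, 7 for each row, row after row: the shift along the tool's x, y, z in mm, then the turn, a rotation vector about the tool's x, y, z in rad, then the finger opening in mm, from 0 to 85.4. A call has 1 to 12 rows; each row shifts and turns the pose as measured when the row begins, along the tool's axes as they then stand; what a row does not reach is not made up. A row lasts 1/8 s, in which the tool goes at most 62.5 mm and 10.7 degrees, less where a joint would pass 70% of its speed; a pose out of reach is approached as far as the arm can. A call is refused whole if a number of a shift passes 62.5 or a number of a turn 0.188, either way. A call with a gripper value outside its range is refused whole. The fingers move at their own pace and stop on an object; FORCE is the grip in N (left out, the last holds). Time passes only in rows, so rows that do not move let the fingers close. It gives the time, the measured TCP pose, the force and the opening at its end, in the units of the state.
- monitor.read_state(): the state, without advancing time (a new reading comes with each control period).
- get_image(name): name is "side" or "top"; returns (picture, depth): 384x512x3 uint8, blue, green, red; 384x512 float32, m along the optical axis (not along the pixel's ray), 0 where there is no reading.
- get_calibration(name): a dict with "fx", "fy", "cx", "cy" (pixels), "R" (3x3) and "t" (3): a world point X has camera coordinates R X + t. Camera axes: x right, y down, z forward; pixel columns grow to the right and rows downward; lengths in m; the calibration is good to about 2 mm. A picture is of the moment at which its call begins. get_calibration takes no time and is no camera call.
- hand_in(): hands the job in, once; it reports no verdict.
The state is a dict: "time": time; "q": joint angles; "dq": joint speeds; "effort": joint torques, N m; "tool_pos": TCP position; "eef_rot": TCP orientation; "ft_force": force on the tool from outside, world axes, zero at the start; "moment": the same for the moment, N m; "width": finger opening in m.
Only numpy, scipy, OpenCV 4.12 (cv2) and the standard library are available. Lean on these libraries where they do the work, as an engineer would, in place of code of your own. Each camera call takes 0.05 s, during which the arm holds its last target. There are 200 camera calls.

## Working session

There is one attempt and no reset: what is moved stays moved. The work goes in short steps, Python scripts to look and compute and a shell command to move; the robot and the scene stay as the last step left them, time stands still between calls to the robot, and variables do not carry over. Pictures are saved under pics/ and viewed, about 8 in all and at most 12, crops included, and the job is handed in when it is done.

```bash
mkdir -p pics; cat > h.py <<'E'
import numpy as np, cv2
from rig import monitor, get_image, get_calibration, manip
def pts(name, depth):
    c=get_calibration(name); R=np.array(c["R"]); t=np.array(c["t"])
    v,u=np.mgrid[:384,:512]
    P=np.stack([(u-c["cx"])/c["fx"]*depth,(v-c["cy"])/c["fy"]*depth,depth],-1)
    return (P-t)@R
def ray(name,u,v,z):
    c=get_calibration(name); R=np.array(c["R"]); t=np.array(c["t"])
    o=-R.T@t; d=R.T@np.array([(u-c["cx"])/c["fx"],(v-c["cy"])/c["fy"],1])
    return o+d*(z-o[2])/d[2]
E
python3 - <<'E'
from h import *
for n in("top","side"):
    im,d=get_image(n); cv2.imwrite(f"pics/{n}0.png",im); np.save(n+"0.npy",d)
    c=get_calibration(n); print(n,c["fx"],-np.array(c["R"]).T@np.array(c["t"]),np.round(c["R"],2).tolist())
s=monitor.read_state(); print(s["time"],s["tool_pos"],s["eef_rot"],s["ft_force"],s["width"])
E
```

```text
top 481.1148819292751 [ 0.20168751 -0.04834576  1.7420733 ] [[-0.01, -1.0, -0.02], [-0.98, 0.01, -0.18], [0.18, 0.02, -0.98]]
side 449.66211258100634 [0.13292156 0.78980879 0.93788372] [[-0.9, -0.43, 0.02], [-0.3, 0.6, -0.74], [0.31, -0.67, -0.67]]
0.1 [ 0.21035149 -0.61447148  0.30282042] [-1.79863320e+02  1.08297683e-03  1.89011061e+01] [ 0.32904757 -0.17206626  0.37104746] 0.08559622779550256
```

View pics/top0.png

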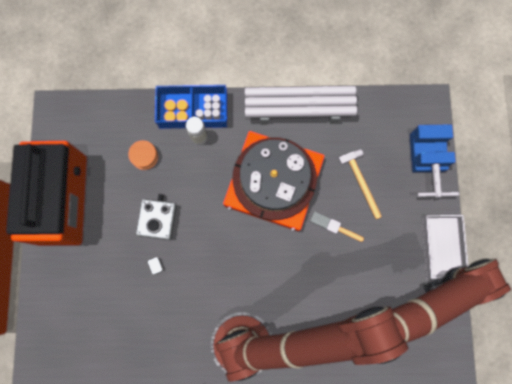

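View pics/side0.png

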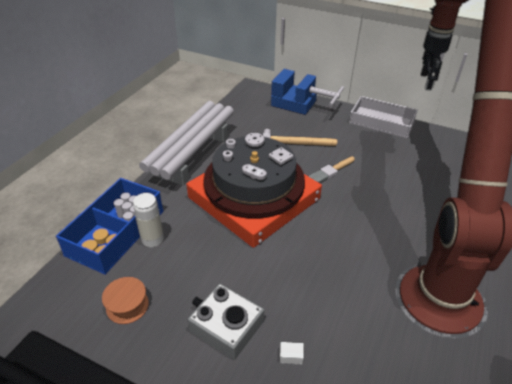

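The top view shows the drum at about (273,174) and the square flange at (286,192), with round at (295,161), oblong at (255,181), slim at (265,152) and collar at (283,146). The wide button is at (154,225). In the side view the square is at (281,156) and the wide button at (235,317).

```bash
python3 - <<'E'
from h import *
im=cv2.imread("pics/top0.png"); g=im.max(2); d=np.load("top0.npy"); P=pts("top",d)
sq=im[:,:,:]
def blobs(name,im,mask,box,lo=15):
    m=np.zeros(mask.shape,np.uint8); x0,y0,x1,y1=box; m[y0:y1,x0:x1]=mask[y0:y1,x0:x1]
    P=pts(name,np.load(name+"0.npy"))
    n,l,s,c=cv2.connectedComponentsWithStats(m,connectivity=4)
    for i in range(1,n):
        if s[i,4]<lo: continue
        q=P[l==i]; r=cv2.minAreaRect(np.argwhere(l==i)[:,::-1].astype(np.float32))
        print(name,c[i].round(1),s[i,4],"P med",np.median(q,0).round(4),"mean",q.mean(0).round(4),"rect",[np.round(a,1) for a in r])
blobs("top",im,(g>135).astype(np.uint8),(235,135,315,215))
s=cv2.imread("pics/side0.png"); 
blobs("side",s,(s.max(2)>135).astype(np.uint8),(212,128,300,185))
print("buttons")
blobs("top",im,(g<60).astype(np.uint8),(137,198,176,238))
blobs("side",s,(s.max(2)<60).astype(np.uint8),(188,285,265,345))
a=np.hstack([cv2.resize(im[130:220,225:325],None,fx=4,fy=4,interpolation=cv2.INTER_CUBIC),cv2.resize(s[120:210,205:305],None,fx=4,fy=4,interpolation=cv2.INTER_CUBIC)])
cv2.imwrite("pics/c1.png",a)
# drum top heights
for (u,v) in [(273,185),(262,165),(300,180)]: print(P[v,u])
E
```

```text
top [252.1 140.3] 215 P med [ 0.7225 -0.0423  0.0611] mean [ 0.7176 -0.0462  0.0685] rect [array([252.1, 138.8]), array([12.4, 30.9]), np.float64(62.4)]
top [282.7 145.7] 65 P med [ 0.6695 -0.1512  0.1622] mean [ 0.6685 -0.1503  0.1604] rect [array([282.5, 145.5]), array([8.5, 8.5]), np.float64(45.0)]
top [264.9 152. ] 70 P med [ 0.6446 -0.0895  0.1701] mean [ 0.6453 -0.0892  0.1669] rect [array([265., 152.]), array([8.5, 8.5]), np.float64(45.0)]
top [310.6 154.5] 100 P med [ 0.6656 -0.2582  0.061 ] mean [ 0.6646 -0.2569  0.0575] rect [array([312.4, 155.6]), array([21.5,  8.3]), np.float64(60.6)]
top [294.8 161.9] 251 P med [ 0.6086 -0.1894  0.1711] mean [ 0.6091 -0.1893  0.1684] rect [array([295., 162.]), array([17., 17.]), np.float64(45.0)]
top [273.3 172.8] 55 P med [ 0.5726 -0.116   0.1627] mean [ 0.5732 -0.1165  0.1644] rect [array([273.5, 173. ]), array([8., 7.]), np.float64(90.0)]
top [254.8 181.2] 220 P med [ 0.544  -0.0544  0.1711] mean [ 0.5445 -0.0539  0.1677] rect [array([254.5, 181. ]), array([22., 11.]), np.float64(90.0)]
top [285.1 191.4] 276 P med [ 0.5084 -0.1541  0.
[... 1609 characters left out ...]
64(90.0)]
side [220.5 292.1] 44 P med [0.4669 0.2712 0.0763] mean [0.4664 0.2711 0.076 ] rect [array([220.5, 292. ]), array([6., 7.]), np.float64(90.0)]
side [196.3 301.4] 65 P med [0.5206 0.2947 0.0362] mean [0.5205 0.2945 0.0349] rect [array([196.1, 301.3]), array([7.4, 8.8]), np.float64(36.9)]
side [204.3 310.8] 51 P med [0.474  0.33   0.0766] mean [0.4743 0.3301 0.0759] rect [array([204.5, 310.5]), array([7., 7.]), np.float64(90.0)]
side [234.6 314.7] 245 P med [0.4088 0.3109 0.0789] mean [0.409  0.3107 0.0783] rect [array([234.5, 315. ]), array([16., 17.]), np.float64(90.0)]
[ 0.53378978 -0.11510735  0.15310659]
[ 0.6034465  -0.07909428  0.15405523]
[ 0.54938547 -0.20624333  0.15522492]
```

View pics/c1.png

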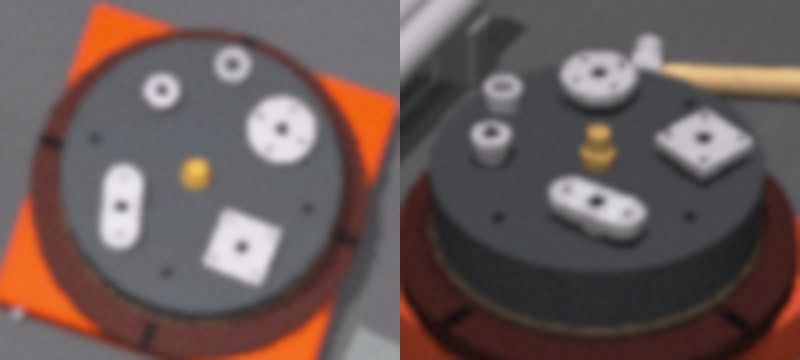

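The fittings agree with the 75 mm square: the square is about (0.507,-0.153), its top about 0.167–0.170. The wide button is about (0.409,0.311), its top about 0.077. I close the fingers and go above the square at the same height.

```bash
cat >> h.py <<'E'
from scipy.spatial.transform import Rotation as Ro
def togo(x,y,z=None):
    s=monitor.read_state(); p=np.array(s["tool_pos"]); R=Ro.from_euler("xyz",s["eef_rot"],degrees=True)
    tip=p+R.apply([0,0,manip.finger_overhang])
    t=np.array([x,y,tip[2] if z is None else z])
    print("t",s["time"],"tip",tip.round(4),"rot",np.round(s["eef_rot"],2),"F",np.round(s["ft_force"],2),"w",round(s["width"],4),"togo mm",(R.inv().apply(t-tip)*1000).round(1))
E
python3 -m jog '[39,-31,0,0,0,0,0, 39,-31,0,0,0,0,0, 39,-31,0,0,0,0,0, 39,-31,0,0,0,0,0, 39,-31,0,0,0,0,0, 39,-31,0,0,0,0,0, 39,-31,0,0,0,0,0, 39,-31,0,0,0,0,0, 39,-31,0,0,0,0,0, 39,-31,0,0,0,0,0, 0,0,0,0,0,0,0, 0,0,0,0,0,0,0]'
python3 -c "
from h import *
togo(.507,-.153,.185)"
```

```text
time: 1.6
tool_pos: [0.4852, -0.1814, 0.2976]
eef_rot: [-179.4, 0.3, 18.8]
ft_force: [-0.2, -0.1, -0.5]
width: 0.0001
t 1.6 tip [ 0.4846 -0.1808  0.225 ] rot [-179.41    0.31   18.8 ] F [-0.24 -0.1  -0.49] w 0.0001 togo mm [ 30.4 -18.7  40. ]
```

```bash
python3 -m jog '[15,-9.5,5,-0.01,0.005,0,0, 15.5,-9.5,15,0,0,0,0, 0,0,15,0,0,0,0, 0,0,0,0,0,0,0, 0,0,0,0,0,0,0]'
python3 -c "
from h import *
togo(.507,-.153,.185)
for n in('top','side'): 
    im,d=get_image(n); cv2.imwrite(f'pics/{n}1.png',im); np.save(n+'1.npy',d)
a,b=cv2.imread('pics/top1.png'),cv2.imread('pics/side1.png')
cv2.imwrite('pics/c2.png',np.hstack([cv2.resize(a[130:220,225:325],None,fx=4,fy=4,interpolation=2),cv2.resize(b[100:190,205:305],None,fx=4,fy=4,interpolation=2)]))"
```

```text
time: 2.22
tool_pos: [0.5064, -0.1577, 0.2595]
eef_rot: [180.0, 0.3, 18.2]
ft_force: [0.1, 1.0, -0.2]
width: -0.0002
t 2.225 tip [ 0.506  -0.1579  0.1869] rot [179.99   0.26  18.22] F [ 0.08  1.02 -0.21] w -0.0002 togo mm [ 2.4 -4.3  1.9]
```

View pics/c2.png

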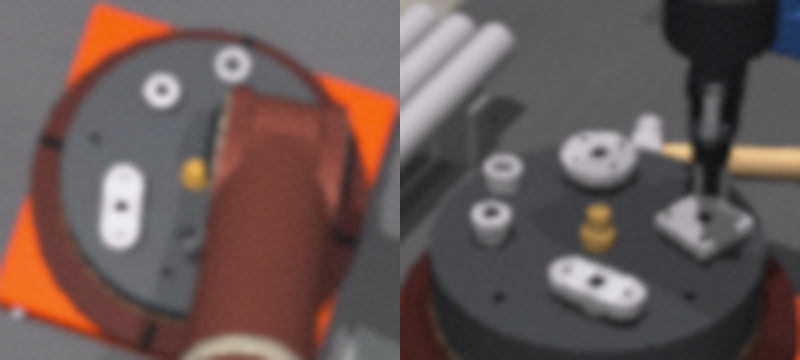

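The crop shows the closed fingertips just above the centre of the square flange, clear of the plug and the other fittings. I correct the small offset and press down in small rows.

```bash
python3 -m jog '[2.4,-4.3,3,0,0,0,0, 0,0,5,0,0,0,0, 0,0,4,0,0,0,0, 0,0,3,0,0,0,0, 0,0,3,0,0,0,0, 0,0,3,0,0,0,0]'
python3 -c "
from h import *
togo(.507,-.153,.160)"
```

```text
time: 3.08
tool_pos: [0.5076, -0.1529, 0.239]
eef_rot: [179.9, 0.1, 18.2]
ft_force: [-1.3, -0.2, 3.9]
width: 0.0001
t 3.075 tip [ 0.5075 -0.1531  0.1664] rot [1.799e+02 1.300e-01 1.819e+01] F [-1.31 -0.2   3.95] w 0.0001 togo mm [-0.4 -0.2  6.4]
```

Contact at about 4 N near z 0.166; I go on gently.

```bash
for i in 1 2; do python3 -m jog '[0,0,2,0,0,0,0, 0,0,2,0,0,0,0]'; done
python3 -c "
from h import *
togo(.507,-.153,.160)"
```

```text
time: 3.32
tool_pos: [0.5076, -0.1529, 0.2353]
eef_rot: [179.9, 0.1, 18.2]
ft_force: [-1.6, 0.3, 4.4]
width: 0.0003
time: 3.58
tool_pos: [0.5076, -0.1529, 0.2326]
eef_rot: [179.9, 0.1, 18.2]
ft_force: [-6.2, 2.2, 20.1]
width: 0.0
t 3.575 tip [ 0.5075 -0.1531  0.16  ] rot [1.7987e+02 1.0000e-01 1.8180e+01] F [-6.19  2.18 20.06] w 0.0 togo mm [-0.5 -0.3 -0. ]
```

A hard stop at tip z = 0.160 (the height expected when home), 20 N. I lift straight up and check.

```bash
python3 -m jog '[0,0,-10,0,0,0,0, 0,0,-25,0,0,0,0, 0,0,-40,0,0,0,0, 0,0,-15,0,0,0,0, 0,0,0,0,0,0,0]'
python3 -c "
from h import *
togo(.409,.311)
im,d=get_image('side'); np.save('side2.npy',d); cv2.imwrite('pics/c3.png',cv2.resize(im[100:220,185:325],None,fx=5,fy=5,interpolation=2))
a=pts('side',np.load('side0.npy')); b=pts('side',d)
for u,v in[(275,155),(282,158),(288,155),(254,170),(290,170),(262,162)]:
    print((u,v),np.median(a[v-1:v+2,u-1:u+2].reshape(-1,3),0).round(4),np.median(b[v-1:v+2,u-1:u+2].reshape(-1,3),0).round(4))"
```

```text
time: 4.2
tool_pos: [0.5082, -0.1531, 0.3238]
eef_rot: [179.9, 0.1, 18.2]
ft_force: [-0.9, -0.6, 0.4]
width: -0.0001
t 4.2 tip [ 0.5081 -0.1533  0.2512] rot [1.7986e+02 1.0000e-01 1.8180e+01] F [-0.92 -0.59  0.44] w -0.0001 togo mm [  50.7 -472.    -1.3]
(275, 155) [ 0.5194 -0.1401  0.172 ] [ 0.5246 -0.1554  0.1605]
(282, 158) [ 0.496  -0.1368  0.1714] [ 0.4999 -0.1489  0.1619]
(288, 155) [ 0.4854 -0.1563  0.1714] [ 0.4914 -0.1703  0.1602]
(254, 170) [ 0.5402 -0.0523  0.173 ] [ 0.5404 -0.0521  0.1735]
(290, 170) [ 0.4636 -0.1219  0.1509] [ 0.4635 -0.1215  0.1512]
(262, 162) [ 0.5483 -0.1187  0.1529] [ 0.5488 -0.1204  0.1516]
```

View pics/c3.png

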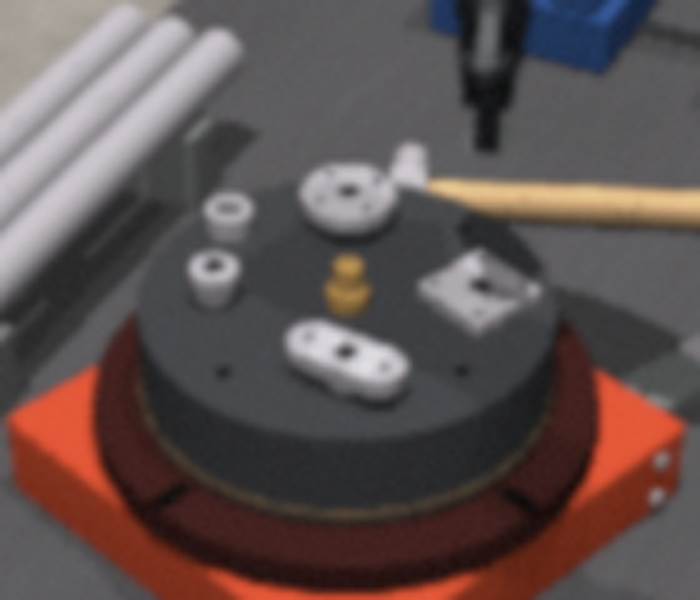

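The flange now sits flat on the drum (top 0.160–0.162, drum 0.151) and the others are unchanged. Next is the wide button.

```bash
python3 -m jog '[5,-47,0,0,0,0,0, 5,-47,0,0,0,0,0, 5,-47,0,0,0,0,0, 5,-47,0,0,0,0,0, 5,-47,0,0,0,0,0, 5,-47,0,0,0,0,0, 5,-47,0,0,0,0,0, 5,-47,0,0,0,0,0, 5,-47,0,0,0,0,0, 0,0,0,0,0,0,0]'
python3 -c "
from h import *
togo(.409,.311,.1)"
python3 - <<'E'
from h import *
# wide button: two-view ray intersection from dark-blob centres at button height
s=cv2.imread("pics/side0.png"); t=cv2.imread("pics/top0.png")
for n,im,b in(("side",s,(220,300,250,330)),("top",t,(143,215,166,235))):
    x0,y0,x1,y1=b; g=im[y0:y1,x0:x1].max(2)
    for th in(75,95,115):
        m=(g<th).astype(np.uint8); k,l,st,c=cv2.connectedComponentsWithStats(m,connectivity=4)
        i=1+st[1:,4].argmax(); u,v=c[i]+[x0,y0]; print(n,th,st[i],u.round(1),v.round(1),ray(n,u,v,.077).round(4),ray(n,u,v,.067).round(4))
E
```

```text
time: 5.5
tool_pos: [0.414, 0.2739, 0.3093]
eef_rot: [180.0, 1.2, 18.0]
ft_force: [0.2, -0.1, 0.3]
width: 0.0004
t 5.5 tip [0.4125 0.2734 0.2367] rot [180.     1.22  18.  ] F [ 0.2 -0.1  0.3] w 0.0004 togo mm [ 11.2 -36.8 136.5]
side 75 [  6   6  19  18 262] 234.6 314.8 [0.4091 0.3101 0.077 ] [0.4123 0.3045 0.067 ]
side 95 [  5   6  20  19 293] 234.6 314.8 [0.409  0.3102 0.077 ] [0.4123 0.3047 0.067 ]
side 115 [  4   6  23  23 439] 234.9 317.2 [0.4058 0.3152 0.077 ] [0.409  0.3097 0.067 ]
top 75 [ 6  6 10  9 73] 153.2 225.0 [0.4124 0.3024 0.077 ] [0.4137 0.3045 0.067 ]
top 95 [ 5  5 11 11 98] 153.1 224.9 [0.4128 0.3031 0.077 ] [0.4141 0.3052 0.067 ]
top 115 [  5   5  12  11 110] 153.2 225.1 [0.4121 0.3025 0.077 ] [0.4134 0.3046 0.067 ]
```

Wide button ≈ (0.410, 0.307), consistent with the 69 mm distances to the small ones.

```bash
python3 -m jog '[4,-18,0,0,0.02,0,0, 5,-16,25,0,0,0,0, 0,0,45,0,0,0,0, 0,0,45,0,0,0,0, 0,0,15,0,0,0,0, 0,0,0,0,0,0,0]'
python3 -c "
from h import *
togo(.410,.307,.08)
im,d=get_image('side'); im2,_=get_image('top'); cv2.imwrite('pics/c4.png',np.hstack([cv2.resize(im[255:355,180:280],None,fx=4,fy=4,interpolation=2),cv2.resize(im2[180:280,105:205],None,fx=4,fy=4,interpolation=2)]))"
```

```text
time: 6.25
tool_pos: [0.4129, 0.3028, 0.17]
eef_rot: [179.6, 0.5, 17.6]
ft_force: [0.5, -0.4, -0.3]
width: -0.0
t 6.25 tip [0.4125 0.3022 0.0974] rot [179.59   0.47  17.64] F [ 0.5  -0.43 -0.35] w -0.0 togo mm [-0.7 -5.5 17.4]
```

View pics/c4.png

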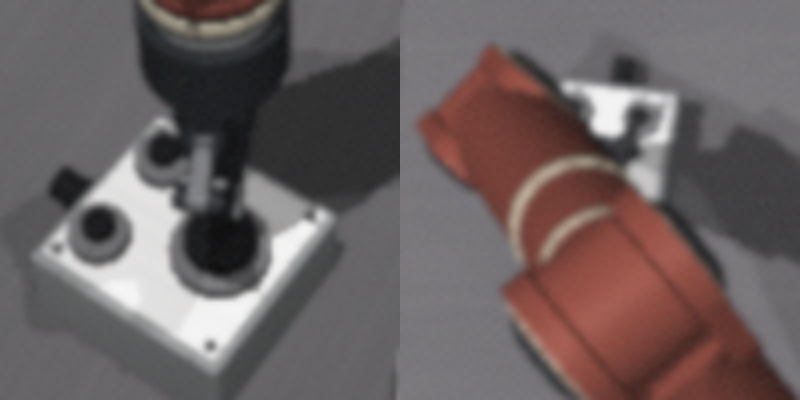

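The fingertips are above the wide button (side crop about (220,240)), 20 mm up, and clear of the small ones. I correct 5 mm and go down gently.

```bash
python3 -m jog '[-0.7,-5.5,4,0.007,0.008,0,0, 0,0,5,0,0,0,0, 0,0,5,0,0,0,0, 0,0,3,0,0,0,0, 0,0,2,0,0,0,0]'
python3 -c "
from h import *
togo(.410,.307,.07)"
```

```text
time: 6.98
tool_pos: [0.4123, 0.3097, 0.1538]
eef_rot: [-179.8, -0.5, 17.6]
ft_force: [-0.4, -0.3, 0.1]
width: -0.0002
t 6.975 tip [0.4128 0.3101 0.0812] rot [-179.79   -0.51   17.62] F [-0.35 -0.3   0.07] w -0.0002 togo mm [-3.7  2.2 11.2]
```

```bash
python3 -m jog '[-2,1,3,0,0,0,0, 0,0,3,0,0,0,0]'; for i in 1 2; do python3 -m jog '[0,0,2,0,0,0,0, 0,0,2,0,0,0,0]'; done
python3 -c "
from h import *
togo(.410,.307,.07)"
```

```text
time: 7.22
tool_pos: [0.4107, 0.3081, 0.1477]
eef_rot: [-179.8, -0.5, 17.6]
ft_force: [-0.1, -0.4, 2.6]
width: -0.0
time: 7.48
tool_pos: [0.4107, 0.3081, 0.144]
eef_rot: [-179.8, -0.5, 17.6]
ft_force: [-0.1, -1.0, 5.1]
width: -0.0003
time: 7.72
tool_pos: [0.4106, 0.3082, 0.1434]
eef_rot: [-179.8, -0.6, 17.6]
ft_force: [-3.8, -3.3, 21.8]
width: 0.0002
t 7.725 tip [0.4113 0.3086 0.0708] rot [-179.85   -0.58   17.62] F [-3.76 -3.31 21.85] w 0.0002 togo mm [-1.7  1.2  0.8]
```

Hard bottom at 22 N. I withdraw straight up and clear of everything, then check both places.

```bash
python3 -m jog '[0,0,-8,0,0,0,0, 0,0,-20,0,0,0,0, 0,0,-40,0,0,0,0, 0,0,-50,0,0,0,0, 0,0,-40,0,0,0,0, 0,0,0,0,0,0,0, 0,0,0,0,0,0,0]'
python3 -c "
from h import *
togo(.409,.311)
im,d=get_image('side'); cv2.imwrite('pics/c5.png',np.hstack([cv2.resize(im[260:360,180:280],None,fx=4,fy=4,interpolation=2),cv2.resize(im[120:220,205:305],None,fx=4,fy=4,interpolation=2)]))
a=pts('side',np.load('side0.npy')); b=pts('side',d); e=pts('side',np.load('side2.npy'))
for u,v in[(235,315),(220,292),(204,311),(282,158),(254,170)]:
    print((u,v),*[np.median(q[v-1:v+2,u-1:u+2].reshape(-1,3),0).round(4) for q in(a,e,b)])"
```

```text
time: 8.6
tool_pos: [0.4091, 0.3068, 0.3042]
eef_rot: [-179.9, -0.5, 17.6]
ft_force: [0.2, 0.6, -0.2]
width: -0.0
t 8.6 tip [0.4097 0.3072 0.2316] rot [-179.88   -0.49   17.61] F [ 0.19  0.6  -0.19] w -0.0 togo mm [ 0.5 -3.8  0. ]
(235, 315) [0.4072 0.311  0.0784] [0.4075 0.3106 0.0803] [0.4078 0.311  0.0785]
(220, 292) [0.4676 0.2716 0.0766] [0.4669 0.2718 0.0774] [0.4664 0.2724 0.0773]
(204, 311) [0.4739 0.3321 0.0775] [0.4746 0.3309 0.0774] [0.4739 0.3319 0.0767]
(282, 158) [ 0.496  -0.1368  0.1714] [ 0.4999 -0.1489  0.1619] [ 0.4999 -0.148   0.1622]
(254, 170) [ 0.5402 -0.0523  0.173 ] [ 0.5404 -0.0521  0.1735] [0.3622 0.316  0.5074]
```

View pics/c5.png

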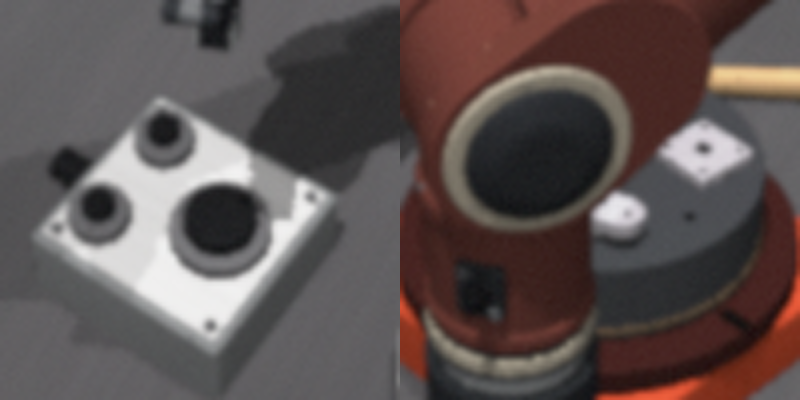

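The wide button is back up at its starting height, the small ones are unchanged, the square flange is still flat, and the gripper is clear 150 mm above the box.

```bash
python3 -c "
from rig import hand_in; print(hand_in())"
```

```text
the job is handed in; nothing more can be done
None
```

I pressed the square fitting home, then pressed the wide button down until it bottomed and let it spring back. The job was handed in at about 8.7 s on the robot's clock.

- **Square fitting:** I pressed it with closed fingertips. It slid at about 4 N, then stopped hard at 20 N with the tips at z = 0.160 m, the height expected when home. Afterwards the camera read its top at 0.160–0.162 m and the drum at about 0.151 m, so the flange lies flat.
- **Wide button:** It gave about 5 N on the way down and bottomed at 22 N, with the tips at z = 0.071 m. It then returned to its starting height of 0.078 m.
- **Everything else:** Before I moved to the button, the other fittings, the plug and the collar looked unchanged. In the last picture the small buttons were unchanged to within 1 mm.
- **Robot:** The gripper ended clear, about 150 mm above the button, with no contact force.

- **Final check incomplete:** In the last picture the arm hid most of the other fittings, so the reading on the oblong one was of the arm and not usable. The fingers did not go near them after the earlier check.
- **Camera disagreement:** The two cameras differed by up to about 7 mm on the button's centre. I aimed between them, and the 69 mm distances to the small buttons supported that point.

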